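# Present a wire spool balanced on a crowned tray at the driving jig

### The job

Pick up the aluminium tray by its blue grip block, roll the loose wire spool up onto the tray's crown by tilting, and keep its axle between the two red lines for at least 8 seconds without a break while the tray is held in the air. Bring the tray, square and centred, over the grey riser and hold it still there at about 90 mm above the riser's top, the spool still quiet between the lines: the program finishes while holding it there. The spool must never run into the rubber end stops, leave the tray or be touched by the robot, the tray must not be tipped steeply, and the other things on the bench stay where they are.

Things in the scene. Friction and masses are not known exactly. Their poses are not given: they have to be found in the camera images.
- tray: aluminium tray, 0.65 kg nominal, flat, x about away from the robot, z up. Origin on the underside below mid-channel; the channel runs along its y. Plate 420 mm along y, 150 mm along x (x -100 to +50). Side rails up to z = 30 mm at x = -41 and +47 mm. Blue grip block at its -x side. Two red lines cross the channel at y = +10 and +70 mm, either side of the crown's crest
- tray_grip (a point): grip point in the blue grip block, at tray (-70, 0, 115) mm, 20 mm below the block's top; axes as the tray. The block is 36 mm wide along y and 30 mm along x, on a 60 x 44 mm foot up to tray z = 18 mm. Take it from above, fingers closing along y
- tray_target (a point): crest of the cork running surface midway between the red lines, at tray (0, 40, 17) mm; axes as the tray. The surface is flat (z = 14 mm) from y = -200 to -50 mm; from there to the +y stop it is a crown, convex, 1.3 m radius about the crest (20 mm facets): level at y = 40, slope +0.06 rad (rising to +y) at y = -40, -0.08 at y = 140 mm. So the spool tends to roll off it
- tray_stop (a point): middle of the inner face of the black rubber end stop at the tray's +y end, at tray (0, 200, 60) mm; the other one faces it at y = -200 mm; tops at z = 70 mm. The spool touches a stop when its axle is at tray y = +145 or -145 mm
- spool: loose copper wire spool, white flanges 110 mm across, 60 mm wide, 0.3 kg nominal. Origin on its axle (own x, along tray x) at mid-width, 55 mm above the running surface; starts at rest in the flat part at tray y -125 to -70 mm. Rolls as a solid cylinder: 6.5 m/s2 per rad of slope, to the low end (a turn of the tray about +x lifts its +y end). Rolling resistance equals about 0.009 rad of slope
- riser: fixed riser stand with a grey top, 220 mm along its y, 150 mm along its x (x -100 to +50 mm), top at z = 60 mm, yellow lines at y = +-100 mm. Its origin is on the bench below the point over which the tray's origin belongs; the tray's x and y should point as the riser's
- riser_top (a point): point on the riser's top surface directly above its origin, over which the tray's origin belongs, its underside about 90 mm higher; axes as the riser
- glue_bottle: white glue bottle with a red cap, 52 mm across, 120 mm tall; origin at the centre of its underside. Bystander, loose
- spray_can: green spray can with a black cap, 54 mm across, 170 mm tall; origin under its centre. Bystander, loose
- solvent: amber solvent bottle with a red cap, 80 mm across, 150 mm tall; origin under its centre. Bystander, loose
- frame_box: white open plastic box 110 x 110 x 50 mm; origin under its centre. Bystander, loose
- driver: orange-handled screwdriver lying on the bench; origin under its middle. Bystander, loose

How it is judged (in metres and radians):
On the way:
1. tray held clear in the air with the spool's axle between the red lines for 8 s without a break (height (world z) of tray above 0.03 m and contact force between tray and riser below 0.1 N and contact force between the fingers and tray above 2 N and y of spool in the frame of tray between 0.01 and 0.07 m), for 8 s.
At the end, for the whole second after the job is handed in: The gripper alone holds the tray over the riser: origins within 30 mm seen from above, underside 110 to 190 mm above the bench, yaw within 0.15 rad, tilt under 0.1 rad, under 40 mm/s; the spool's axle is between the red lines (tray y 10 to 70 mm), slower than 60 mm/s (contact force between tray and riser below 0.1 N and contact force between the fingers and tray above 2 N and y of spool in the frame of tray between 0.01 and 0.07 m and horizontal distance between tray and riser below 0.03 m and height (world z) of tray between 0.11 and 0.19 m and angle between the y axis of tray and the y axis of riser, either way round below 0.15 rad and angle between tray's own z axis and vertical below 0.1 rad and z of spool in the frame of tray between 0.062 and 0.08 m and linear speed of spool below 0.06 m/s and linear speed of tray below 0.04 m/s); the arm keeps its last pose, push and grip.
It fails at once if the spool runs into an end stop (axle beyond 143 mm from the tray's middle) or leaves the tray (y of spool in the frame of tray above 0.143 m or y of spool in the frame of tray below -0.143 m or z of spool in the frame of tray below 0.05 m or z of spool in the frame of tray above 0.1 m).
It fails at once if the robot touches the spool (contact force between any of the arm, the fingers and spool above 0.5 N).
It fails at once if the tray is tipped by more than 0.35 rad (angle between tray's own z axis and vertical above 0.35 rad).
It fails at once if another thing on the bench is moved by more than 30 mm (distance of any of glue_bottle, spray_can, solvent, frame_box, driver from where it was at the start of the episode above 0.03 m).
It also fails if it takes over 53 s, if anything falls off the work surface, if the arm or the gripper's body presses on something with over 40 N, if the wrist force passes 120 N, or if a joint passes its speed limit or range.

### The arm

A 6-joint arm with a two-finger parallel gripper is mounted at the origin on the work surface. World frame = base frame: x ahead of the robot, y to its left, z up, the work surface at z = 0. Lengths are in mm, angles in rad, forces in N, time in s.
With the tool pointing down it reaches from about 300 to 750 mm from the base axis. Payload 8.5 kg.
Tool frame: the origin (TCP) lies midway between the tips of the shut fingers; the grasp point (between the pads) lies 19 mm behind it; z points along the fingers, y is the line along which they close (so a half turn about z gives the same grasp; the last joint's range is limited). The gripper opens to 85 mm and grips with 20 to 120 N. Pads are 22 mm wide; open, the fingers measure 114 mm over their backs; the gripper's body (76 mm by 85 mm) begins 54 mm behind the grasp point. The pads swing forward as they close: fully open they stand 13 mm farther back than shut.
Start: joints at [0.954, 0.381, 1.297, -0, 1.464, -0.215], TCP at [215.081, 506.182, 231.322] pointing down, gripper open.
Joint ranges: [-3.11, 3.11], [-0.89, 2.33], [0.22, 2.48], [-1.42, 4.56], [0.17, 2.85], [-2.88, 2.88]. Speed limits (rad/s): [2.39, 2.39, 3.14, 3.14, 3.14, 3.14].

### API

Orientations are given as a 3x3 rotation matrix whose columns are the frame's x, y, z axes.
In Python, from workcell import bot gives the robot as it stands. Calls block until the motion is done:
- bot.move_ptp(position, orientation): joint-space move of the TCP to a pose.
- bot.movel(position, rotation=None, rate=150, force_limit=None): straight line of the TCP; rotation=None keeps the orientation; rate is the mean speed in mm/s. With force_limit (N) it stops when the force on the tool has changed by that much, and returns True; else False.
- bot.movej(angles): joint-space move.
- bot.ungrasp() and bot.grab(strength=None): open the fingers fully, or close them until they stop; strength is the grip in N (None keeps the last).
- bot.hold(seconds).
- bot.ik(position, orientation): joint angles nearest the present ones, or None.
- bot.state(): the state.
- bot.read_camera(name): name is "scene" or "top"; returns a dict with "frame" (384x512x3 uint8, blue, green, red), "z_map" (384x512 float32, mm along the optical axis (not along the pixel's ray), 0 where there is no reading), "intrinsics" (3x3 intrinsics, pixels), "R" (3x3) and "t" (3): a world point X has camera coordinates R X + t. Camera axes: x right, y down, z forward; pixel columns grow to the right and rows downward; lengths in mm; the calibration is good to about 2 mm. A picture is of the moment at which its call begins.
A pose or a line that the arm cannot do raises bot.IKError and nothing moves.
- bot.sign_off(): hands the job in; it is judged then, once.
The state is a dict: "clock": time; "joint_pos": joint angles; "joint_velocities": joint speeds; "effort": joint torques, N m; "position": TCP position; "tool_rot": TCP orientation; "wrist_force": force on the tool from outside, world axes, zero at the start; "wrist_torque": the same for the moment, N m; "finger_gap": opening from 0.0 (shut) to 1.0 (fully open); "grip_force": force on a finger pad.
Only numpy, scipy, OpenCV 4.12 (cv2) and the standard library are available. Lean on these libraries where they do the work, as an engineer would, in place of code of your own. Each camera call takes 0.05 s, during which the arm holds its last target. There are 200 camera calls.

## Working session

There is one attempt and no reset: what is moved stays moved. The work goes in short steps, each a Python script; the robot and the scene stay as the last script left them, time stands still between calls to the robot, and variables do not carry over. Pictures are saved under pics/ and viewed, at most 10 in all, crops included, and the job is handed in when it is done.

```bash
ls; mkdir -p pics; python3 - <<'E'
from workcell import bot
import cv2,numpy as np
for n in("scene","top"):
    c=bot.read_camera(n); cv2.imwrite(f"pics/{n}0.png",c["frame"]); np.savez(f"{n}0.npz",**c)
    print(n,c["intrinsics"].round(1).tolist(),c["R"].round(3).tolist(),c["t"].round(1).tolist())
s=bot.state();print({k:np.round(v,3).tolist() for k,v in s.items()})
E
```

```text
pics
scene [[367.4, 0.0, 251.5], [0.0, 367.4, 188.1], [0.0, 0.0, 1.0]] [[-0.738, 0.675, -0.015], [0.473, 0.5, -0.725], [-0.482, -0.542, -0.688]] [450.4, -225.8, 1481.1]
top [[370.8, 0.0, 259.5], [0.0, 370.8, 194.7], [0.0, 0.0, 1.0]] [[-0.001, -1.0, 0.003], [-0.999, 0.001, -0.046], [0.046, -0.003, -0.999]] [39.8, 592.6, 1094.4]
{'clock': 0.1, 'joint_pos': [0.954, 0.381, 1.298, 0.0, 1.464, -0.215], 'joint_velocities': [0.001, -0.002, -0.004, 0.0, 0.0, -0.0], 'effort': [0.003, -44.922, -23.165, -0.0, 0.004, -0.0], 'position': [214.925, 505.999, 230.779], 'tool_rot': [[-0.92, 0.391, -0.001], [0.391, 0.92, -0.001], [0.0, -0.001, -1.0]], 'wrist_force': [0.508, 0.409, -0.726], 'wrist_torque': [-0.062, -0.057, 0.054], 'grip_force': 0.0, 'finger_gap': 1.0}
```

View pics/top0.png

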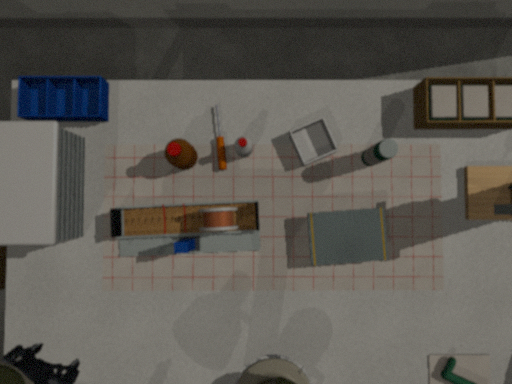

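View pics/scene0.png

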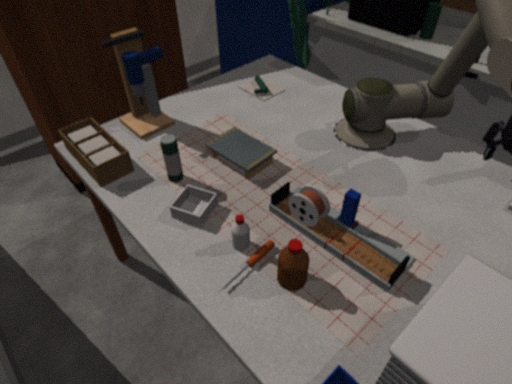

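The top view shows the tray at about (185,228), with its blue block at (186,244) and the spool at (222,218). The riser is at (347,236), slightly turned, and the bystanders are at rows 120–170 (beyond the tray). The scene view agrees. Next I'll measure these from the depth points.

```bash
cat > vis.py <<'E'
import cv2,numpy as np
def world(c):
    z=c["z_map"].astype(float); h,w=z.shape; K=c["intrinsics"]
    v,u=np.mgrid[:h,:w]
    P=np.stack([(u-K[0,2])/K[0,0]*z,(v-K[1,2])/K[1,1]*z,z],-1)
    W=(P-c["t"])@c["R"]; W[z==0]=np.nan
    return W
def rect(pts):
    (cx,cy),(a,b),_=r=cv2.minAreaRect(pts[:,:2].astype(np.float32))
    B=cv2.boxPoints(r); e=[B[1]-B[0],B[2]-B[1]]; L=max(e,key=np.linalg.norm)
    if L[1]<0: L=-L
    return np.array([cx,cy]),sorted((a,b)),np.arctan2(-L[0],L[1])  # yaw of frame whose +y is the long axis
E
python3 - <<'E'
import numpy as np,cv2
from vis import *
for n in("top","scene"):
    c=dict(np.load(n+"0.npz")); W=world(c); hsv=cv2.cvtColor(c["frame"],cv2.COLOR_BGR2HSV).astype(int)
    H,S,V=hsv[...,0],hsv[...,1],hsv[...,2]
    x,y,z=W[...,0],W[...,1],W[...,2]
    print(n,"bench z",np.nanmedian(z[(abs(z)<15)&(x>250)&(x<750)]))
    roi=(x>250)&(x<650)
    t=roi&(y>0)&(y<420)&(x<560)
    def show(name,m):
        m=cv2.morphologyEx(m.astype(np.uint8),cv2.MORPH_OPEN,np.ones((2,2)))>0
        p=W[m]
        if len(p)<6: print(name,len(p));return
        r=rect(p); print(name,len(p),"rect c",r[0].round(1),np.round(r[1],1),"yaw",round(float(r[2]),3),"med",np.median(p,0).round(1),"zmax",p[:,2].max().round(1))
    blue=t&(H>100)&(H<130)&(S>140)
    show("block",blue); show("blocktop",blue&(z>125))
    show("stops+",t&(V<45)&(z>60)&(z<80)&(y>250)); show("stops-",t&(V<45)&(z>60)&(z<80)&(y<150))
    show("tray5-80",t&(z>7)&(z<80))
    show("cork",t&(H<25)&(S>80)&(z>8)&(z<28))
    show("spool",t&(z>85)&~blue)
    g=roi&(y<-20)&(y>-400)&(x<520)
    show("riser",g&(z>50)&(z<70)); 
    ye=g&(H>18)&(H<35)&(S>90)&(z>50)&(z<70); show("ye+",ye&(y>-140)); show("ye-",ye&(y<-140))
    for nm,m in(("tall things",(x>480)&(x<800)&(abs(y)<420)&(z>20)),):
        k,l,st,_=cv2.connectedComponentsWithStats(m.astype(np.uint8))
        for i in range(1,k):
            if st[i,4]>25: p=W[l==i]; print(nm,st[i,4],p.min(0).round(),p.max(0).round())
E
```

```text
top bench z 1.5160189408182443
block 229 rect c [431.8 251.5] [27.  72.3] yaw 0.684 med [nan nan nan] zmax nan
blocktop 141 rect c [432.8 253.6] [21.4 70.7] yaw 0.667 med [nan nan nan] zmax nan
stops+ 0
stops- 59 rect c [524.4  45.5] [ 7.1 62.1] yaw -1.517 med [529.9  46.5  70.4] zmax 75.0
tray5-80 4401 rect c [447.  239.3] [137.6 406.8] yaw -0.237 med [nan nan nan] zmax nan
cork 2370 rect c [533.3 236. ] [ 75.1 368.3] yaw 0.123 med [nan nan nan] zmax nan
spool 676 rect c [518.5 159.1] [ 64.7 111.6] yaw 0.056 med [nan nan nan] zmax nan
riser 3296 rect c [ 469.2 -221.9] [141.  227.8] yaw 0.212 med [nan nan nan] zmax nan
ye+ 95 rect c [ 448.3 -115.6] [ 12.  134.3] yaw -1.447 med [ 450.  -115.2   60.6] zmax 65.4
ye- 86 rect c [ 454.4 -316.9] [ 19.7 121.9] yaw -1.35 med [ 458.6 -314.9   60.7] zmax 64.2
tall things 423 [ 679. -190.   20.] [800. -47.  57.]
tall things 227 [669. 141.  20.] [768. 169.  31.]
tall things 300 [708.  61.  21.] [757. 111. 126.]
tall things 766 [669. 226.  20.] [748. 306. 155.]
tall things 653 [ 680. -319.   20.] [ 732. -265.  175.]
tall things 499 [480.  41.  20.
[... 506 characters left out ...]
3345 rect c [463.2 217.1] [156.9 394.3] yaw 0.247 med [nan nan nan] zmax nan
cork 1760 rect c [524.8 238.3] [ 81.9 368.9] yaw 0.073 med [nan nan nan] zmax nan
spool 681 rect c [455.9 201.6] [104.  257.2] yaw 1.09 med [nan nan nan] zmax nan
riser 1262 rect c [ 463.5 -207.9] [185.8 196.1] yaw 0.376 med [nan nan nan] zmax nan
ye+ 0
ye- 0
tall things 704 [ 684. -320.   21.] [ 737. -260.  173.]
tall things 903 [ 480. -317.   21.] [558. -90.  64.]
tall things 2013 [480.  42.  20.] [580. 420. 126.]
tall things 596 [ 679. -186.   20.] [800. -42.  52.]
tall things 477 [710.  68.  20.] [761. 116. 122.]
tall things 1212 [676. 234.  20.] [752. 309. 152.]
tall things 193 [672. 144.  20.] [771. 172.  28.]
```

```bash
cat >> vis.py <<'E'
def ray(c,uv,h):
    uv=np.atleast_2d(uv).astype(float); K=np.linalg.inv(c["intrinsics"])
    d=np.c_[uv,np.ones(len(uv))]@K.T@c["R"]; o=-c["R"].T@c["t"]
    return o+d*((h-o[2])/d[:,2])[:,None]
def big(m,roi):
    m=(m&roi).astype(np.uint8); k,l,st,ce=cv2.connectedComponentsWithStats(m); i=1+np.argmax(st[1:,4]); return l==i
def castmask(c,m,h):
    v,u=np.nonzero(m); return ray(c,np.c_[u,v],h)
E
python3 - <<'E'
import numpy as np,cv2
from vis import *
c=dict(np.load("top0.npz")); W=world(c); x,y,z=W[...,0],W[...,1],W[...,2]
H,S,V=[a.astype(int) for a in cv2.split(cv2.cvtColor(c["frame"],cv2.COLOR_BGR2HSV))]
v,u=np.mgrid[:384,:512]
t=(u>100)&(u<270)&(v>195)&(v<260)
b=big((H>100)&(H<130)&(S>140)&(z>122),t); p=castmask(c,b,135); r=rect(p); print("block top",b.sum(),r, p.mean(0))
for nm,m in(("stop+",(V<45)&(u<125)&(z>55)),("stop-",(V<60)&(u>250)&(z>55))):
    m=big(m,t); r=rect(castmask(c,m,70)); print(nm,m.sum(),r,u[m].min(),u[m].max(),v[m].min(),v[m].max())
# spool-free far rail: top edge of tray silhouette, per-column
m=t&(z>22)&(z<45)&(v<218)
q=np.array([[k,v[:,k][m[:,k]].min()-.5] for k in range(124,248) if m[:,k].any()])
w=ray(c,q,30); f=np.polyfit(w[:,1],w[:,0],1); res=w[:,0]-np.polyval(f,w[:,1]); k=abs(res)<4; f=np.polyfit(w[k,1],w[k,0],1);print("far rail outer",f,"x at y=230",np.polyval(f,230),res.std(),k.sum())
m=t&(z>5)&(z<45)
q=np.array([[k,v[:,k][m[:,k]].max()+.5] for k in range(124,258) if m[:,k].any() and not 160<k<215])
w=ray(c,q,6); f=np.polyfit(w[:,1],w[:,0],1); res=w[:,0]-np.polyval(f,w[:,1]);k=abs(res)<4; f=np.polyfit(w[k,1],w[k,0],1);print("near edge",f,np.polyval(f,230),res.std(),k.sum())
cork=(H<25)&(S>80)&(z>8)&(z<28)&t; print("cork u",u[cork].min(),u[cork].max(),v[cork].min(),v[cork].max())
g=(u>295)&(u<400)&(v>195)&(v<275)
m=big((z>50)&(z<70),g); r=rect(castmask(c,m,60)); print("riser",m.sum(),r)
cn=max(cv2.findContours(m.astype(np.uint8),0,1)[0],key=cv2.contourArea);ap=cv2.approxPolyDP(cn,5,True)[:,0];print(ray(c,ap,60).round())
ye=(H>18)&(H<35)&(S>80)&(z>50)&(z<70)&g
for s in(u<345,u>345):
    p=castmask(c,ye&s,60); print("yellow",len(p),p.mean(0).round(1),rect(p))
sp=big((z>60)&~((H>100)&(H<130)&(S>140))&(u>190)&(u<247),t);P=W[sp];top=P[P[:,2]>118];print("spool",rect(P),top.mean(0),len(top))
big_=cv2.resize(c["frame"][180:280,90:410],(800,250)*1,interpolation=cv2.INTER_CUBIC);cv2.imwrite("pics/crop0.png",cv2.convertScaleAbs(big_,alpha=1.6))
E
```

```text
block top 152 (array([450.52523804, 246.97215271]), [28.84113121032715, 36.97035217285156], np.float32(0.00957219)) [451.05494135 246.55289939 135.        ]
stop+ 134 (array([511.76785278, 452.63427734]), [15.17859935760498, 76.1246566772461], np.float32(-1.5034602)) 110 116 209 236
stop- 81 (array([531.35827637,  48.24052429]), [7.936193466186523, 76.61268615722656], np.float32(-1.5090034)) 255 258 202 229
far rail outer [-4.83067086e-02  5.81455988e+02] x at y=230 570.3454452885464 0.8450839182454921 124
near edge [-3.29953472e-02  4.24820023e+02] 417.23109339385184 6.699711868847673 33
cork u 119 255 203 235
riser 4073 (array([ 473.47445679, -210.53442383]), [149.96591186523438, 220.8166961669922], np.float32(0.07286799))
[[ 555. -314.   60.]
 [ 538.  -96.   60.]
 [ 394. -107.   60.]
 [ 407. -323.   60.]]
yellow 119 [ 465.8 -111.3   60. ] (array([ 465.85656738, -111.02092743]), [6.933375835418701, 145.19300842285156], np.float32(-1.4981279))
yellow 123 [ 480.9 -311.    60. ] (array([ 481.27856445, -311.1217041 ]), [6.892910003662109, 148.19451904296875], np.float32(-1.5033937))
spool (array([523.71740723, 156.50749207]), [59.87983703613281, 109.56764221191406], np.float32(0.046882182)) [523.96292809 156.41173937 122.61713239] 115
```

View pics/crop0.png

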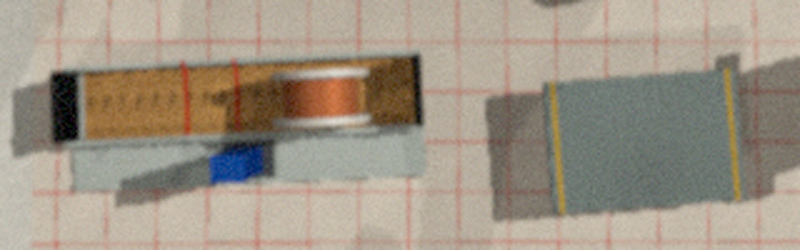

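The crop shows the red lines at crop x≈183 and 235, the blue block at (236,162), the spool at (320,95), and the riser's yellow lines at x≈555 and 732. The sizes I measured match the ones given. That puts the tray origin at about (520.7,250.3) with yaw 0.05, and the spool at tray y≈-94. The riser origin is at about (498.4,-208.9) with yaw 0.073.

Next I'll approach and time some small rotations in the air before grasping.

```bash
cat > rob.py <<'E'
from workcell import bot
import numpy as np
from scipy.spatial.transform import Rotation as Ro
from vis import *
TY=0.05; RY=0.073
R0=np.diag([-1.,1,-1])           # tool vs tray at the grasp
def tray_R(yaw,phi): return (Ro.from_euler('z',yaw)*Ro.from_euler('x',phi)).as_matrix()
GT=np.array([-70,0,94.])         # TCP in tray frame
def tcp(origin,yaw,phi,piv=(0,40,72)):
    """TCP pose; tray tilted by phi about piv (tray frame), origin = level tray origin"""
    L,R=tray_R(yaw,0),tray_R(yaw,phi); piv=np.array(piv,float)
    return np.array(origin)+L@piv+R@(GT-piv), R@R0
T0=np.array([520.7,250.3,0.])
E
python3 - <<'E'
from rob import *
ck=lambda:bot.state()["clock"]
p,R=tcp(T0,TY,0)
a=ck();bot.move_ptp(p+[0,0,75],R);print("ptp",ck()-a)
for ph in(.02,-.06,0):
    a=ck();q,Rq=tcp(T0+[0,0,75],TY,ph); bot.movel(q,Rq,rate=150);print("movel",ph,ck()-a)
s=bot.state();print(s["position"],s["wrist_force"],s["joint_pos"].round(3) if hasattr(s["joint_pos"],'round') else s["joint_pos"],p)
a=ck();bot.movej(np.array(bot.state()["joint_pos"])+[0,0,0,0,0,.03]);print("movej .03",ck()-a); 
c=bot.read_camera("top");cv2.imwrite("pics/top1.png",c["frame"])
E
```

```text
ptp 1.3333
movel 0.02 0.25
movel -0.06 0.25
movel 0 0.25
[450.76949777 246.0860023  168.93402456] [-0.83003679 -0.43046591 -0.0793259 ] [ 0.269  0.374  1.501 -0.     1.266 -1.35 ] [450.78748177 246.80145815  94.        ]
movej .03 0.25
```

View pics/top1.png

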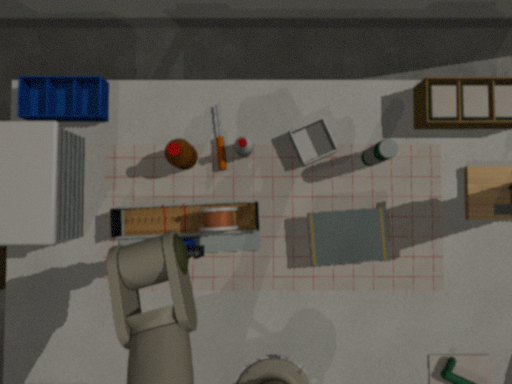

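The channel is clear of the arm: spool at (222,218), gripper over the block at (192,246). Small moves take 0.25 s, so feedback is feasible. I'll grasp, lift and check the tray's pose.

```bash
cat >> rob.py <<'E'
def tray_pose():
    s=bot.state(); R=np.array(s["tool_rot"])@R0.T; return R,np.array(s["position"])-R@GT
def spool_y(c,R,o):
    """spool axle in the tray frame, from the top surface of the spool"""
    P=(world(c)-o)@R
    m=(abs(P[...,0])<36)&(abs(P[...,1])<180)&(P[...,2]>85)&(P[...,2]<145)
    Q=P[m]
    if len(Q)<60: return np.nan,np.nan,len(Q)
    t=Q[Q[:,2]>Q[:,2].max()-15]
    lo,hi=np.percentile(t[:,1],[4,96])
    return (lo+hi)/2,np.median(t[:,0]),len(Q)
def look():
    R,o=tray_pose(); t=bot.state()["clock"]; c=bot.read_camera("top"); return (t,)+spool_y(c,R,o)+(c,)
def planefit(c,R,o):
    """tray plate residual tilt, tray frame, from the near flange (x -97..-50, z 0..14)"""
    P=(world(c)-o)@R
    m=(P[...,0]>-98)&(P[...,0]<-48)&(abs(P[...,1])<195)&(abs(P[...,1])>45)&(abs(P[...,2])<25)
    Q=P[m]; A=np.c_[Q[:,:2],np.ones(len(Q))]; x=np.linalg.lstsq(A,Q[:,2],rcond=None)[0]; return x,len(Q)
E
python3 - <<'E'
from rob import *
p,R=tcp(T0,TY,0)
R_,o_=R@R0.T,T0
print("before",look()[:4])
bot.movel(p+[0,0,75],R); print("down stop",bot.movel(p,R,rate=70,force_limit=15), bot.state()["position"])
bot.grab(120); s=bot.state();print(s["clock"],s["finger_gap"],s["grip_force"],s["wrist_force"])
t,y,x,n,c=look();print(y,x,n,planefit(c,R_,o_))
bot.movel(p+[0,0,60],R,rate=60)
for i in range(2):
    t,y,x,n,c=look();print(t,y,x,n,planefit(c,*tray_pose()))
s=bot.state();print(s["wrist_force"],s["wrist_torque"],s["grip_force"],tray_pose()[1])
cv2.imwrite("pics/top2.png",c["frame"]);np.savez("top2.npz",**c)
E
```

```text
before (2.4833, nan, nan, 0)
down stop False [451.02678512 246.87154302  94.41117037]
4.525 0.4018543504256381 120.89828968048096 [-1.94127079  1.96511972  5.74389948]
-94.2210334510482 -2.583688371371279 679 (array([-3.38589840e-03, -1.65971601e-03,  8.25531172e+00]), 926)
5.725 -94.77992826083937 -12.854463254410778 760 (array([-9.34144237e-03,  1.02030647e-03,  7.55922667e+00]), 1034)
5.775 -94.87325353750566 -4.766055138265799 762 (array([-3.89677249e-04, -1.40817359e-03,  7.80556217e+00]), 1040)
[-0.06557633  0.1394949  -9.62048882] [0.2149167  0.53247847 0.09101934] 120.41902542114258 [520.45502127 250.22434163  59.53701971]
```

The grip is good: the tray is level within 0.002 rad and the spool is at rest at tray y≈-94.5. I'll lift to 150 mm, then roll the spool up under feedback.

```bash
cat >> rob.py <<'E'
def slope(y): return 0. if y<-50 else (40-y)/1300
G,RR=6500.,0.009
def sim(y,v,ph0,ph1,T,Tm=.25,dt=.01):
    """spool state after T, tilt going ph0->ph1 (smooth) in Tm"""
    for i in range(int(round(T/dt))):
        s=min((i+.5)*dt/Tm,1); ph=ph0+(ph1-ph0)*s*s*(3-2*s)
        a=-G*(slope(y)+ph)
        if abs(v)<2 and abs(a)<G*RR: v=0.
        else:
            a-=G*RR*np.sign(v if abs(v)>=2 else a); v+=a*dt
        y+=v*dt
    return y,v
def balance(origin,yaw,target=40,tmax=8.,ph=0.,vmax=60,kp=1.0,kv=2.0,lim=.12):
    t0,y,_,_,_=look(); v=0.; quiet=0; tp=t0
    while True:
        yp,vp=sim(y,v,ph,ph,.05) # picture taken at the start of the 0.05 s call
        if quiet>=2 or tp-t0>tmax: break
        # where it will be half-way through the next move
        vd=np.clip(kp*(target-yp),-vmax,vmax)
        th=slope(yp+.15*vp)+RR*np.sign(vd)*min(1,abs(vd)/8)+kv*(vd-vp)/G
        new=-np.clip(th,-lim,lim)
        if abs(yp-target)<7 and abs(vp)<5: new=0.; quiet+=1
        else: quiet=0
        bot.movel(*tcp(origin,yaw,new,(0,0,72)),rate=150)
        t,ym,_,n,_=look(); dt=t-tp
        ye,ve=sim(y,v,ph,ph,.05); ye,ve=sim(ye,ve,ph,new,dt-.05)
        if np.isfinite(ym): e=ym-ye; y=ye+.8*e; v=ve+.6*e/dt
        else: y,v=ye,ve
        tp=t; ph=new; print(f"{t:.2f} y {ym:.1f} est {y:.1f} v {v:.0f} pred {ye:.1f} phi {ph:.4f} n{n}")
        if abs(v)>150: print("fast")
    return y,v,ph
E
python3 - <<'E'
from rob import *
O=T0+[0,0,150]
bot.movel(*tcp(O,TY,0,(0,0,72)),rate=60)
print(look()[:4])
print(balance(O,TY))
for i in range(3): bot.hold(.3); print(look()[:4])
print(bot.state()["clock"])
E
```

```text
(7.475, np.float64(-95.29639100095157), np.float64(-9.304161592027837), 935)
7.83 y -92.6 est -93.1 v 17 pred -95.4 phi -0.0275 n933
8.12 y -78.9 est -79.7 v 55 pred -82.9 phi -0.0204 n934
8.43 y -62.0 est -61.7 v 65 pred -60.4 phi -0.0093 n924
8.72 y -41.5 est -41.4 v 68 pred -41.0 phi -0.0755 n927
9.03 y -14.3 est -15.3 v 87 pred -19.5 phi -0.0582 n925
9.32 y 14.0 est 13.7 v 96 pred 12.7 phi -0.0259 n901
9.62 y 35.3 est 36.6 v 70 pred 41.5 phi 0.0083 n923
9.93 y 47.6 est 48.4 v 20 pred 51.8 phi 0.0269 n941
10.22 y 42.8 est 44.0 v -21 pred 48.5 phi 0.0235 n941
10.53 y 33.1 est 33.6 v -31 pred 35.4 phi -0.0044 n919
10.82 y 34.3 est 33.0 v 12 pred 27.8 phi -0.0295 n907
11.12 y 47.9 est 46.3 v 43 pred 40.2 phi -0.0065 n930
11.43 y 56.2 est 56.6 v 18 pred 58.1 phi 0.0368 n956
11.72 y 55.1 est 55.2 v -16 pred 55.4 phi 0.0305 n931
12.03 y 51.2 est 50.5 v -22 pred 47.8 phi 0.0162 n934
12.32 y 51.4 est 50.0 v -5 pred 44.2 phi 0.0101 n932
12.62 y 51.4 est 51.0 v 3 pred 49.7 phi 0.0182 n941
12.93 y 52.7 est 52.4 v 1 pred 51.1 phi 0.0215 n937
13.22 y 52.0 est 51.9 v -5 pred 51.6 phi 0.0223 n940
13.53 y 51.9 est 51.4 v -7 pred 49.2 phi 0.0187 n936
13.82 y 51.5 est 51.0 v -4 pred 49.0 phi 0.0180 n943
14.12 y 51.5 est 51.1 v -3 pred 49.3 phi 0.0186 n938
14.43 y 50.7 est 50.5 v -5 pred 49.8 phi 0.0195 n940
14.72 y 49.9 est 49.6 v -6 pred 48.4 phi 0.0178 n938
15.03 y 47.9 est 47.8 v -8 pred 47.2 phi 0.0161 n936
15.32 y 44.8 est 44.9 v -10 pred 45.1 phi 0.0127 n941
15.62 y 39.0 est 39.7 v -12 pred 42.2 phi 0.0056 n929
(np.float64(39.67430876641581), np.float64(-12.302449312813962), np.float64(0.005586505182428287))
(15.975, np.float64(35.35915307285147), np.float64(5.809684253258366), 919)
(16.325, np.float64(34.97578800964874), np.float64(20.50807048725748), 921)
(16.675, np.float64(33.272082313874705), np.float64(20.510531324192957), 926)
16.725
```

It's holding between the lines. I'll settle it, then carry it to the riser in slow segments and rebalance between them where needed.

```bash
sed -i 's/abs(yp-target)<7 and abs(vp)<5/abs(yp-target)<9 and abs(vp)<6/' rob.py; cat >> rob.py <<'E'
O1=np.array([498.4,-208.9,150.])
def settled(w=.25):
    a=look(); bot.hold(w); b=look(); v=(b[1]-a[1])/(b[0]-a[0]); print(f"{b[0]:.2f} y {b[1]:.1f} v {v:.1f}"); return abs(b[1]-40)<11 and abs(v)<5
E
python3 - <<'E'
from rob import *
O0=T0+[0,0,150]
y,v,ph=balance(O0,TY,tmax=4,ph=.0056,vmax=30,kv=1.7)
bot.movel(*tcp(O0,TY,0,(0,0,72)))
if settled():
  for f in(1/3,):
    O=O0+(O1-O0)*f; yw=TY+(RY-TY)*f
    bot.movel(*tcp(O,yw,0,(0,0,72)),rate=30)
    if not settled(): balance(O,yw,tmax=3,vmax=30,kv=1.7)
print(bot.state()["clock"],tray_pose()[1])
E
```

```text
17.02 y 34.9 est 34.8 v 2 pred 34.1 phi 0.0000 n915
17.32 y 34.0 est 34.2 v -2 pred 34.8 phi 0.0000 n916
17.93 y 33.8 v 0.4
23.55 y 35.7 v 0.1
23.6 [513.26913718  97.22410987 149.98652116]
```

```bash
python3 - <<'E'
from rob import *
O0=T0+[0,0,150]
for f in(2/3,1):
    O=O0+(O1-O0)*f; yw=TY+(RY-TY)*f
    bot.movel(*tcp(O,yw,0,(0,0,72)),rate=30)
    if not settled():
        balance(O,yw,tmax=3,vmax=30,kv=1.7); break
bot.hold(.3);R,o=tray_pose();print(bot.state()["clock"],o,O1)
t,y,x,n,c=look();print(y,planefit(c,R,o)); cv2.imwrite("pics/top3.png",c["frame"]);np.savez("top3.npz",**c)
E
```

```text
29.18 y 39.3 v -0.6
34.80 y 38.3 v 1.6
35.15 [ 498.39861189 -208.89897494  150.02577717] [ 498.4 -208.9  150. ]
37.89367117555054 (array([-9.49191478e-03, -1.62019202e-03,  7.35683283e+00]), 1412)
```

View pics/top3.png

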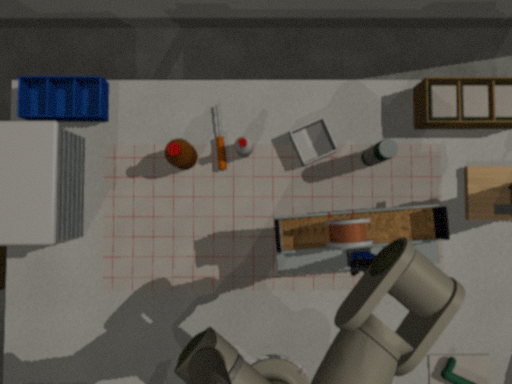

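The tray hangs over the riser. The stops are at columns 280 and 441, and the spool at (349,232) is at tray y≈38. It has been between the lines for about 25 s, and the bystanders haven't moved.

```bash
python3 - <<'E'
from rob import *
if settled(): print(bot.sign_off())
E
```

```text
35.50 y 37.3 v -2.8
the job is handed in; nothing more can be done
None
```

The job is handed in at about 35.5 s, with the tray held level 90 mm above the riser's top and the spool nearly at rest at tray y≈37 mm, between the lines for about 26 s; the final verdict was not shown to me.

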